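# Wedge the rocking carcass

### The arm

A 6-joint arm with a two-finger parallel gripper is mounted at the origin on the work surface. World frame = base frame: x ahead of the robot, y to its left, z up, the work surface at z = 0. Lengths are in m, angles in degrees, forces in N, time in s.
With the tool pointing down it reaches from about 0.3 to 0.85 m from the base axis. Payload 5.4 kg.
Tool frame: the origin (TCP) lies midway between the tips of the shut fingers; the grasp point (between the pads) lies 19 mm behind it (grip_point_offset is the z of the grasp point in the tool frame, in m); z points along the fingers, y is the line along which they close (so a half turn about z gives the same grasp; the last joint's range is limited). The gripper opens to 85 mm and grips with 20 to 120 N. Pads are 22 mm wide; open, the fingers measure 114 mm over their backs; the gripper's body (76 mm by 85 mm) begins 54 mm behind the grasp point. The pads swing forward as they close: fully open they stand 13 mm farther back than shut.
Start: joints at [-85.09, 9.076, 91.501, -0, 79.423, -12.038], TCP at [0.168, -0.55, 0.231] pointing down, gripper open.
Joint ranges: [-166.64, 166.64], [-54.1, 131.32], [10.49, 154.53], [-73.88, 253.88], [9.74, 151.15], [-171.62, 171.62]. Speed limits (degrees/s): [147.25, 147.25, 180, 180, 180, 180].

### API

Orientations are given as a 3x3 rotation matrix whose columns are the frame's x, y, z axes.
In Python, from workcell import * gives the robot as it stands.
- The arm moves only by the shell command python3 -m inch 'ROWS' [FORCE]. ROWS is JSON, a list of rows, each an object of numbers: "hand": the gripper command: -1 is fully open, 1 is shut, values between are in proportion; "tx", "ty", "tz": the shift along the tool's x, y, z in mm; "wx", "wy", "wz": the turn, a rotation vector about the tool's x, y, z in rad. In form: [{"hand": .., "tx": .., "ty": .., "tz": .., "wx": .., "wy": .., "wz": ..}, ...]. A call has 1 to 12 rows; each row is the pose to reach, as a shift and turn from the pose commanded when the call began, along the tool's axes at that moment; what a row does not reach only later rows make up. A row lasts 1/8 s, in which the tool goes at most 62.5 mm and 10.7 degrees, less where a joint would pass 70% of its speed; a pose out of reach is approached as far as the arm can. A call with a gripper value outside its range is refused whole. The fingers move at their own pace and stop on an object; FORCE is the grip in N (left out, the last holds). Time passes only in rows, so rows that repeat a pose let the fingers close. It gives the time, the measured TCP pose, the force, the opening and the grip force at its end, in the units of the state.
- observe(): the state, without advancing time (a new reading comes with each control period).
- get_image(name): name is "scene" or "top" or "wrist"; returns a dict with "frame" (400x640x3 uint8, red, green, blue), "z_map" (400x640 float32, m along the optical axis (not along the pixel's ray), 0 where there is no reading), "K" (3x3 intrinsics, pixels), "extrinsics" (4x4, takes a point from camera to world coordinates); the wrist camera has in their place "tool_from_camera" (4x4, takes a point from camera to tool coordinates, whose origin is the TCP and whose axes are the flange's). Camera axes: x right, y down, z forward; pixel columns grow to the right and rows downward; lengths in m; the calibration is good to about 2 mm. A picture is of the moment at which its call begins: read the wrist's pose just before it.
- close_job(): hands the job in; it is judged then, once.
Trained networks look in the newest picture that a camera, given by its name, has taken for a name from the list of things; names that differ only in an ending like _2 or _b are one class to them, and where a whole thing is asked for, a point or a joint stands for the part that bears it (a point fixed in the world has none). Each returns a list of dicts, best first, with "score" (0 to 1); they miss things now and then, are a little off and sometimes report something else, mostly with a low value. They report only what shows in the picture. A call takes as long as a camera call. They do not tell look-alikes from the thing itself.
- recognise(query, camera): "rect" ([left, top, width, height] in pixels, round what is visible of it).
- trace(query, camera): "region" (400x640 bool, what is visible of it) and "rect" ([left, top, width, height] in pixels, round what is visible of it).
- mark_of(query, camera): "pixel" ([row, column] in pixels: a listed point, or the origin of a listed thing).
The state is a dict: "time": time; "q": joint angles; "qvel": joint speeds; "joint_efforts": joint torques, N m; "position": TCP position; "eef_rot": TCP orientation; "ft_force": force on the tool from outside, world axes, zero at the start; "moment": the same for the moment, N m; "finger_gap": finger opening in m; "gripper_force": force on a finger pad.
Only numpy, scipy, OpenCV 4.12 (cv2) and the standard library are available. Lean on these libraries where they do the work, as an engineer would, in place of code of your own. Each camera call takes 0.05 s, during which the arm holds its last target. There are 200 camera calls.

### The job

One foot of the wooden instrument carcass is too short, so it rocks. Press the red disc on that corner right down once to feel it rock, then push the wooden wedge along the bench under that foot until it is snug, and press the red disc firmly again to prove that the box no longer rocks, pushing the wedge further if it still does. Only press and push: lift nothing, do not shift the box, leave the things around it alone, and finish clear of everything.

Things in the scene. Friction and masses are not known exactly. Their poses are not given: they have to be found in the camera images.
- box: loose plywood carcass with dark ends, 200 (x) x 280 (y) mm, 3 to 5 kg, an iron weight (40 mm across, 30 tall) fixed on top near its -x, +y corner. Origin under its middle at bench level, z up. It stands 30 mm off the bench on round black feet of 14 mm radius at x = +-85, y = +-120 mm; top at 100 mm. It stands level on three of them; the foot at x = +85, y = -120 is short
- foot_mark (a point): point fixed to the box at bench level below the short foot (x = +85, y = -120, z = 0 mm in the box frame). That foot hangs 6 to 10 mm above it, differently each time
- disc: red disc 36 mm across, 3 mm thick, fixed on top of the box over the short foot, at x = +82, y = -112 mm in the box frame: the place to press. Origin at the centre of its underside. Some 2.5 N down (more if quick) tips the corner until the short foot meets the bench (6 to 10 mm); let go, it rocks back level. A firm press of 6 to 12 N held for half a second proves the box
- wedge: loose wooden wedge, 140 long (x) x 50 wide (y) mm, 0.09 kg. Origin in the middle of its underside; thin edge (2 mm thick) at x = +70 mm, blunt end (22 mm high) at x = -70 mm, straight slope between. It lies outside the box, thin edge 20 to 60 mm short of the short foot, pointing along the box's +y axis within 0.12 rad, in line with the short foot within about 15 mm
- blunt_end (a point): centre of the wedge's blunt yellow end face (50 x 22 mm), 11 mm up: push here along the box's +y axis. The wedge slides under about 1 N until it meets the foot, then the force climbs quickly: it is snug at some 6 to 9 N; above about 15 N it begins to shove the box along
- glue: white glue bottle with a yellow cap, 60 mm across, 170 mm tall, standing; bystander, origin under its middle
- tape: roll of cream masking tape lying flat, 100 mm across, 25 mm tall; bystander, origin under its middle
- sander: dark grey sanding block 45 x 85 x 30 mm; bystander, origin under its middle
- slug: upright steel cylinder 38 mm across, 50 mm tall; bystander, origin under its middle
- screwdriver: red-handled screwdriver lying on the bench, 180 mm long; bystander, origin under its length
- carton: small open cardboard box 90 x 110 x 50 mm; bystander, origin under its middle
Mind the look-alikes: they are no part of the job. Of the things like the wedge, leave any that is purple; of the rest the larger one is meant.

How it is judged (in metres and radians):
On the way, in this order (a step that is already met when the one before it is completed fails the run):
1. the red disc is pressed and its corner rocks down (contact force between the fingers and disc above 1 N and angle between box's own z axis and vertical above 0.025 rad), for 0.1 s.
2. the wedge is pushed under the short foot (y of foot_mark in the frame of wedge between -0.024 and 0.024 m and x of foot_mark in the frame of wedge between -0.03 and 0.056 m), for 0.1 s.
3. the red disc is pressed with over 5 N and the box does not rock (all of step 2 and contact force between the fingers and disc above 5 N and angle between box's own z axis and vertical below 0.012 rad), for 0.2 s.
At the end, for the whole second after the job is handed in: the wedge lies under the short foot and carries some of the box (over 0.3 N), the box is level within 0.012 rad, and both are at rest (all of step 2 and contact force between wedge and box above 0.3 N and angle between box's own z axis and vertical below 0.012 rad and linear speed of each of box, wedge below 0.02 m/s); the robot touches nothing.
It fails at once if the wedge is lifted off the bench (15 mm) (height (world z) of wedge above 0.015 m).
It fails at once if the box is lifted (20 mm) (height (world z) of box above 0.02 m).
It fails at once if the box is shifted by more than 30 mm (distance of box from where it was at the start of the episode above 0.03 m).
It fails at once if a bystander is moved by more than 20 mm (distance of any of glue, tape, sander, slug, screwdriver, carton from where it was at the start of the episode above 0.02 m).
It also fails if it takes over 58 s, if anything falls off the work surface, if the arm or the gripper's body presses on something with over 40 N, if the wrist force passes 120 N, or if a joint passes its speed limit or range.

## Working session

There is one attempt and no reset: what is moved stays moved. The work goes in short steps, Python scripts to look and compute and a shell command to move; the robot and the scene stay as the last step left them, time stands still between calls to the robot, and variables do not carry over. Pictures are saved under pics/ and viewed, at most 10 in all, crops included, and the job is handed in when it is done.

```bash
mkdir -p pics; ls
cat > h.py <<'E'
from workcell import *
import numpy as np, cv2
def world(im,r,c,z=None):
    K=im["K"];T=im["extrinsics"] if "extrinsics" in im else im["T"]
    ray=np.array([(c-K[0,2])/K[0,0],(r-K[1,2])/K[1,1],1.])
    if z is None: d=im["z_map"][int(r),int(c)]
    else: d=(z-T[2,3])/(T[:3,:3]@ray)[2]
    return T[:3,:3]@(ray*d)+T[:3,3]
E
python3 - <<'E'
from h import *
for n in ("top","scene"):
    im=get_image(n); cv2.imwrite(f"pics/{n}0.png",im["frame"][:,:,::-1])
    np.savez(f"{n}0.npz",**im)
    for q in ("box","disc","wedge","blunt_end","glue","tape","sander","slug","screwdriver","carton"):
        for d in mark_of(q,n):
            if d["score"]>.3: print(n,q,round(d["score"],2),np.round(d["pixel"]),np.round(world(im,*d["pixel"]),3))
o=observe();print(o["position"],o["eef_rot"],o["ft_force"],o["time"])
E
```

```text
pics
top box 0.69 [221. 316.] [0.482 0.069 0.102]
top disc 0.59 [195. 247.] [0.562 0.282 0.11 ]
top disc 0.45 [200. 352.] [ 0.549 -0.042  0.102]
top wedge 0.86 [202. 457.] [ 0.554 -0.401  0.008]
top wedge 0.63 [208. 390.] [ 0.533 -0.177  0.01 ]
top wedge 0.61 [246. 433.] [ 0.407 -0.316  0.007]
top blunt_end 0.92 [215. 411.] [ 0.508 -0.242  0.024]
top blunt_end 0.8 [234. 439.] [ 0.449 -0.337  0.015]
top blunt_end 0.76 [182. 448.] [ 0.627 -0.378 -0.005]
top glue 0.73 [199. 245.] [0.415 0.041 1.233]
top tape 0.82 [169. 392.] [ 0.668 -0.185 -0.003]
top sander 0.54 [247. 382.] [ 0.404 -0.144  0.029]
top slug 0.6 [175. 350.] [ 0.637 -0.038  0.051]
top screwdriver 0.76 [156. 293.] [0.706 0.151 0.022]
top carton 0.69 [196. 246.] [0.557 0.283 0.121]
top carton 0.66 [217. 202.] [0.498 0.452 0.006]
scene box 0.79 [198. 311.] [0.585 0.055 0.101]
scene box 0.73 [245. 359.] [0.719 0.151 0.02 ]
scene disc 0.7 [196. 270.] [ 0.547 -0.051  0.103]
scene wedge 0.92 [223. 225.] [ 0.534 -0.186  0.014]
scene wedge 0.74 [204. 175.] [ 0.417 -0.314  0.009]
scene wedge 0.66 [254. 143.] [ 0.569 -0.415  0.01 ]
scene blunt_end 0.77 [268. 162.] [ 0.626 -0.372  0.007]
scene blunt_end 0.57 [224. 200.] [ 0.506 -0.254  0.001]
scene glue 0.74 [200. 387.] [0.595 0.289 0.02 ]
scene tape 0.68 [266. 233.] [ 0.671 -0.19  -0.002]
scene sander 0.89 [191. 231.] [ 0.426 -0.148  0.022]
scene sander 0.59 [245. 283.] [ 0.665 -0.048  0.029]
scene slug 0.6 [247. 282.] [ 0.663 -0.052  0.02 ]
scene slug 0.42 [198. 388.] [0.598 0.29  0.032]
scene screwdriver 0.73 [245. 358.] [0.718 0.15  0.02 ]
scene carton 0.55 [174. 427.] [0.561 0.43  0.052]
[ 0.16760182 -0.55002682  0.23132123] [[ 9.56558311e-01  2.91541074e-01 -1.91076158e-06]
 [ 2.91541073e-01 -9.56558309e-01 -6.92090344e-05]
 [-2.20050311e-05  6.56454116e-05 -9.99999998e-01]] [-0.70536562  0.26059209 -0.72598592] 1.1
```

Run:
```python
from h import *
im=dict(np.load("top0.npz"))
cv2.imwrite("pics/crop0.png",cv2.resize(im["frame"][130:290,270:480,::-1],None,fx=3.7,fy=3.7,interpolation=cv2.INTER_CUBIC))
f=im["frame"];hsv=cv2.cvtColor(f,cv2.COLOR_RGB2HSV)
m=(((hsv[...,0]<8)|(hsv[...,0]>172))&(hsv[...,1]>140)&(hsv[...,2]>80)).astype(np.uint8)
n,l,s,c=cv2.connectedComponentsWithStats(m)
for i in range(1,n):
    if s[i,4]>20: print("red",s[i],c[i][::-1],world(im,*c[i][::-1],z=.103))
# box top by height
v,u=np.mgrid[:400,:640];K=im["K"];T=im["extrinsics"];d=im["z_map"]
P=np.stack([(u-K[0,2])/K[0,0]*d,(v-K[1,2])/K[1,1]*d,d],-1)@T[:3,:3].T+T[:3,3]
b=((abs(P[...,2]-.1)<.008)&(d>0)).astype(np.uint8)
n,l,s,c=cv2.connectedComponentsWithStats(b);i=1+np.argmax(s[1:,4])
r=cv2.minAreaRect(P[l==i][:,:2].astype(np.float32)*1000);print("box",r,s[i],cv2.boxPoints(r))
for d_ in trace("wedge","top"):
    g=d_["region"]&(im["z_map"]>0);q=P[g];q=q[q[:,2]<.035]
    print("wedge",round(d_["score"],2),d_["rect"],f[g].mean(0).round(),np.round(cv2.minAreaRect(q[:,:2].astype(np.float32)*1000)[0],0),np.round(cv2.boxPoints(cv2.minAreaRect(q[:,:2].astype(np.float32)*1000)).tolist()),q[:,2].max())
```

```text
red [ 97 134  10  10  73] [138.31506849 101.30136986] [0.73743024 0.74742186 0.103     ]
red [291 154  27  10 181] [158.64640884 304.58563536] [0.67747135 0.10698926 0.103     ]
red [349 193  12  11 103] [198.08737864 354.32038835] [ 0.55425869 -0.04871685  0.103     ]
box ((495.2431335449219, 79.170654296875), (281.8233337402344, 202.40771484375), 78.74024200439453) [ 262  177  102   82 5729] [[368.4732   -39.267952]
 [566.985    -78.78954 ]
 [622.01306  197.60925 ]
 [423.50128  237.13086 ]]
wedge 0.94 [439.2, 179.3, 37.3, 42.7] [91. 53. 97.] [ 560. -402.] [[ 484. -416.]
 [ 513. -464.]
 [ 637. -389.]
 [ 608. -341.]] 0.025439365999164743
wedge 0.93 [367.7, 204.2, 43.4, 21.0] [123.  81.  46.] [ 520. -177.] [[ 484. -240.]
 [ 533. -249.]
 [ 557. -113.]
 [ 507. -104.]] 0.025657612471785107
wedge 0.57 [420.5, 230.5, 21.9, 25.8] [132.  89.  51.] [ 416. -310.] [[ 368. -289.]
 [ 438. -356.]
 [ 463. -330.]
 [ 394. -263.]] 0.02003456913125201
```

View pics/crop0.png

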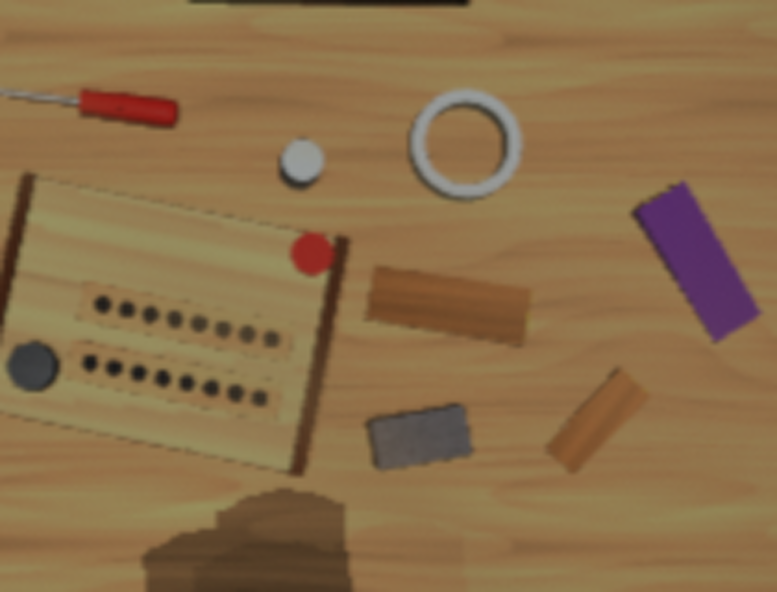

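View pics/scene0.png

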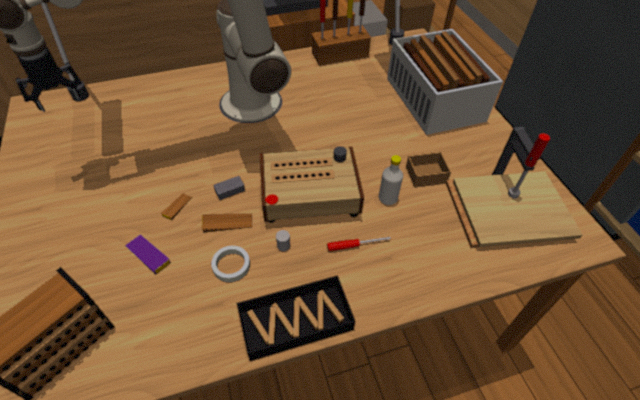

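The meant wedge is the large wooden one, at about (row 214, col 390) in the top view. The purple one at (200, 457) is excluded, and the wooden one at (243, 431) is smaller. The enlarged crop confirms it lies pointing at the red-disc corner, with the disc at (198, 354). The box yaw is about -11.3°, and the fitted disc position agrees with the red blob to 2 mm.

Next I go above the disc with the fingers shut, turning tool x to the push direction.

```bash
python3 -m inch '[{"hand":1,"tx":100,"ty":-71,"tz":0,"wx":0,"wy":0,"wz":-0.18},{"hand":1,"tx":200,"ty":-142,"tz":20,"wx":0,"wy":0,"wz":-0.36},{"hand":1,"tx":516,"ty":-368,"tz":80,"wx":0,"wy":0,"wz":-1.1},{"hand":1,"tx":516,"ty":-368,"tz":80,"wx":0,"wy":0,"wz":-1.1},{"hand":1,"tx":516,"ty":-368,"tz":80,"wx":0,"wy":0,"wz":-1.1},{"hand":1,"tx":516,"ty":-368,"tz":80,"wx":0,"wy":0,"wz":-1.1},{"hand":1,"tx":516,"ty":-368,"tz":80,"wx":0,"wy":0,"wz":-1.1},{"hand":1,"tx":516,"ty":-368,"tz":80,"wx":0,"wy":0,"wz":-1.1},{"hand":1,"tx":516,"ty":-368,"tz":80,"wx":0,"wy":0,"wz":-1.1},{"hand":1,"tx":516,"ty":-368,"tz":80,"wx":0,"wy":0,"wz":-1.1},{"hand":1,"tx":516,"ty":-368,"tz":80,"wx":0,"wy":0,"wz":-1.1},{"hand":1,"tx":516,"ty":-368,"tz":80,"wx":0,"wy":0,"wz":-1.1}]' 40
```

```text
time: 2.65
position: [0.5539, -0.0473, 0.1511]
eef_rot: [[0.173, 0.985, -0.001], [0.985, -0.173, -0.0], [-0.0, -0.001, -1.0]]
ft_force: [0.2, -0.4, 0.3]
finger_gap: -0.0001
gripper_force: 0.0
```

```bash
python3 -m inch '[{"hand":1,"tx":0,"ty":0,"tz":20,"wx":0,"wy":0,"wz":0},{"hand":1,"tx":0,"ty":0,"tz":40,"wx":0,"wy":0,"wz":0},{"hand":1,"tx":0,"ty":0,"tz":45,"wx":0,"wy":0,"wz":0},{"hand":1,"tx":0,"ty":0,"tz":47,"wx":0,"wy":0,"wz":0},{"hand":1,"tx":0,"ty":0,"tz":48,"wx":0,"wy":0,"wz":0},{"hand":1,"tx":0,"ty":0,"tz":49,"wx":0,"wy":0,"wz":0},{"hand":1,"tx":0,"ty":0,"tz":50,"wx":0,"wy":0,"wz":0},{"hand":1,"tx":0,"ty":0,"tz":51,"wx":0,"wy":0,"wz":0},{"hand":1,"tx":0,"ty":0,"tz":52,"wx":0,"wy":0,"wz":0},{"hand":1,"tx":0,"ty":0,"tz":53,"wx":0,"wy":0,"wz":0},{"hand":1,"tx":0,"ty":0,"tz":53,"wx":0,"wy":0,"wz":0}]'
```

```text
time: 4.03
position: [0.5541, -0.0475, 0.0984]
eef_rot: [[0.174, 0.985, 0.001], [0.985, -0.174, 0.0], [0.0, 0.001, -1.0]]
ft_force: [1.8, -1.4, 2.3]
finger_gap: -0.0002
gripper_force: 1.6
```

```bash
python3 -m inch '[{"hand":1,"tx":0,"ty":0,"tz":1,"wx":0,"wy":0,"wz":0},{"hand":1,"tx":0,"ty":0,"tz":2,"wx":0,"wy":0,"wz":0},{"hand":1,"tx":0,"ty":0,"tz":2,"wx":0,"wy":0,"wz":0}]'
```

```text
time: 4.4
position: [0.5543, -0.0477, 0.0969]
eef_rot: [[0.174, 0.985, 0.001], [0.985, -0.174, -0.0], [-0.0, 0.001, -1.0]]
ft_force: [1.5, -1.7, 6.1]
finger_gap: -0.0001
gripper_force: 3.3
```

```bash
python3 -m inch '[{"hand":1,"tx":0,"ty":0,"tz":1,"wx":0,"wy":0,"wz":0},{"hand":1,"tx":0,"ty":0,"tz":1,"wx":0,"wy":0,"wz":0}]'
```

```text
time: 4.65
position: [0.5544, -0.0478, 0.0967]
eef_rot: [[0.174, 0.985, 0.001], [0.985, -0.174, -0.0], [-0.0, 0.001, -1.0]]
ft_force: [-0.7, -2.1, 10.6]
finger_gap: -0.0003
gripper_force: 5.7
```

```bash
python3 -m inch '[{"hand":1,"tx":0,"ty":0,"tz":-3,"wx":0,"wy":0,"wz":0},{"hand":1,"tx":0,"ty":0,"tz":-7,"wx":0,"wy":0,"wz":0},{"hand":1,"tx":0,"ty":0,"tz":-15,"wx":0,"wy":0,"wz":0},{"hand":1,"tx":0,"ty":0,"tz":-70,"wx":0,"wy":0,"wz":0},{"hand":1,"tx":-50,"ty":-3,"tz":-120,"wx":0,"wy":0,"wz":0},{"hand":1,"tx":-110,"ty":-6,"tz":-120,"wx":0,"wy":0,"wz":0},{"hand":1,"tx":-170,"ty":-9,"tz":-120,"wx":0,"wy":0,"wz":0},{"hand":1,"tx":-230,"ty":-11,"tz":-120,"wx":0,"wy":0,"wz":0},{"hand":1,"tx":-230,"ty":-11,"tz":-120,"wx":0,"wy":0,"wz":0},{"hand":1,"tx":-230,"ty":-11,"tz":-120,"wx":0,"wy":0,"wz":0}]'
python3 - <<'E'
from h import *
o=observe();W=np.eye(4);W[:3,:3]=o["eef_rot"];W[:3,3]=o["position"]
im=get_image("wrist");im["T"]=W@im["tool_from_camera"]
cv2.imwrite("pics/w1.png",im["frame"][:,:,::-1]);print(o["position"],im["T"][:3,3])
K=im["K"];T=im["T"];d=im["z_map"];v,u=np.mgrid[:400,:640]
P=np.stack([(u-K[0,2])/K[0,0]*d,(v-K[1,2])/K[1,1]*d,d],-1)@T[:3,:3].T+T[:3,3]
for t in trace("wedge","wrist"):
    q=P[t["region"]&(d>0)];q=q[(q[:,2]<.035)]
    if len(q)<50: continue
    r=cv2.minAreaRect(q[:,:2].astype(np.float32)*1000);print(t["score"],t["rect"],r,cv2.boxPoints(r).round().tolist(),q[:,2].min(),q[:,2].max())
for t in mark_of("blunt_end","wrist"): print(t["score"],t["pixel"],world(im,*t["pixel"],z=.011))
E
```

```text
time: 5.9
position: [0.5028, -0.2716, 0.215]
eef_rot: [[0.175, 0.985, -0.001], [0.985, -0.175, 0.001], [0.001, -0.001, -1.0]]
ft_force: [0.6, 0.7, -0.4]
finger_gap: 0.0001
gripper_force: 0.0
[ 0.50276694 -0.27161075  0.21496397] [ 0.51605107 -0.19549896  0.35759297]
0.75 [352.5, 212.4, 90.2, 81.1] ((575.00732421875, -408.1654968261719), (123.32894897460938, 62.71422576904297), 31.720108032226562) [[506.0, -414.0], [539.0, -467.0], [644.0, -402.0], [611.0, -349.0]] -0.0012135110129146698 0.023918525249293277
0.67 [216.5, 184.3, 84.0, 64.6] ((418.0765075683594, -316.8522644042969), (42.91242980957031, 102.4665756225586), 46.334590911865234) [[366.0, -297.0], [440.0, -368.0], [470.0, -337.0], [396.0, -266.0]] -0.0018004228534868605 0.016755111081352192
0.56 [300.6, 13.2, 51.0, 138.5] ((523.9789428710938, -182.31814575195312), (147.00189208984375, 53.064002990722656), 80.15372467041016) [[485.0, -250.0], [538.0, -259.0], [563.0, -114.0], [510.0, -105.0]] -0.001954673493898218 0.023844597114481225
0.97 [149.4, 325.1] [ 0.51334793 -0.24874933  0.011     ]
0.89 [229.0, 426.8] [ 0.621765   -0.36883428  0.011     ]
0.76 [231.4, 291.5] [ 0.45459877 -0.34260038  0.011     ]
```

View pics/w1.png

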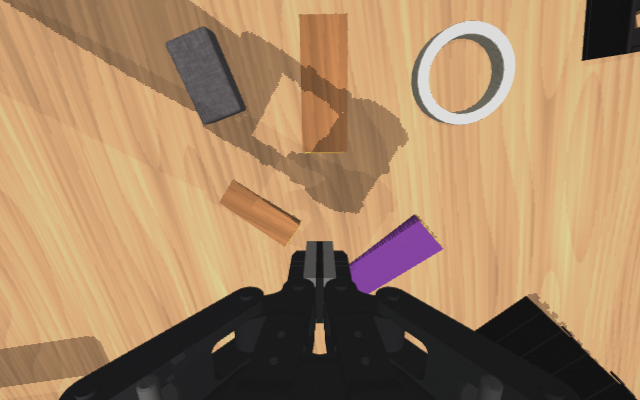

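The wrist view shows the wooden wedge at rows 14–152, cols 300–347, with its blunt end at (150, 325). The fingers stand behind it, clear of the small and purple wedges. Next I descend behind the blunt end.

```bash
python3 -m inch '[{"hand":1,"tx":0,"ty":4,"tz":60,"wx":0,"wy":0,"wz":0},{"hand":1,"tx":0,"ty":4,"tz":120,"wx":0,"wy":0,"wz":0},{"hand":1,"tx":0,"ty":4,"tz":170,"wx":0,"wy":0,"wz":0},{"hand":1,"tx":0,"ty":4,"tz":195,"wx":0,"wy":0,"wz":0},{"hand":1,"tx":0,"ty":4,"tz":205,"wx":0,"wy":0,"wz":0},{"hand":1,"tx":0,"ty":4,"tz":207,"wx":0,"wy":0,"wz":0},{"hand":1,"tx":0,"ty":4,"tz":207,"wx":0,"wy":0,"wz":0}]'
python3 -m inch '[{"hand":1,"tx":6,"ty":0,"tz":0,"wx":0,"wy":0,"wz":0},{"hand":1,"tx":11,"ty":0,"tz":0,"wx":0,"wy":0,"wz":0},{"hand":1,"tx":15,"ty":0,"tz":0,"wx":0,"wy":0,"wz":0},{"hand":1,"tx":19,"ty":0,"tz":0,"wx":0,"wy":0,"wz":0},{"hand":1,"tx":24,"ty":1,"tz":0,"wx":0,"wy":0,"wz":0},{"hand":1,"tx":29,"ty":2,"tz":0,"wx":0,"wy":0,"wz":0},{"hand":1,"tx":34,"ty":3,"tz":0,"wx":0,"wy":0,"wz":0},{"hand":1,"tx":38,"ty":4,"tz":0,"wx":0,"wy":0,"wz":0},{"hand":1,"tx":40,"ty":4,"tz":0,"wx":0,"wy":0,"wz":0},{"hand":1,"tx":40,"ty":4,"tz":0,"wx":0,"wy":0,"wz":0}]'
cat > look.py <<'E'
from h import *
import sys
o=observe();W=np.eye(4);W[:3,:3]=o["eef_rot"];W[:3,3]=o["position"]
im=get_image("top");K=im["K"];T=im["extrinsics"];d=im["z_map"];v,u=np.mgrid[:400,:640]
cv2.imwrite(f"pics/{sys.argv[1]}.png",cv2.resize(im["frame"][170:260,330:440,::-1],None,fx=6,fy=6,interpolation=cv2.INTER_CUBIC))
P=np.stack([(u-K[0,2])/K[0,0]*d,(v-K[1,2])/K[1,1]*d,d],-1)@T[:3,:3].T+T[:3,3]
for t in trace("wedge","top"):
    q=P[t["region"]&(d>0)];q=q[(q[:,2]<.035)]
    if len(q)<20: continue
    r=cv2.minAreaRect(q[:,:2].astype(np.float32)*1000);print(round(t["score"],2),t["rect"],r,cv2.boxPoints(r).round().tolist())
print(o["position"],o["ft_force"])
E
python3 look.py t2
```

```text
time: 6.92
position: [0.508, -0.2734, 0.0098]
eef_rot: [[0.174, 0.985, 0.002], [0.985, -0.174, -0.002], [-0.001, 0.002, -1.0]]
ft_force: [-0.3, 0.4, 0.4]
finger_gap: 0.0
gripper_force: 0.0
time: 8.18
position: [0.5178, -0.2338, 0.0082]
eef_rot: [[0.174, 0.985, -0.0], [0.985, -0.174, 0.0], [0.0, -0.0, -1.0]]
ft_force: [-0.1, 1.1, -0.4]
finger_gap: 0.0005
gripper_force: 0.0
0.95 [362.2, 198.1, 40.8, 23.6] ((529.4989013671875, -149.33322143554688), (137.42877197265625, 55.00503921508789), 82.18822479248047) [[493.0, -214.0], [547.0, -221.0], [566.0, -85.0], [512.0, -78.0]]
0.72 [440.4, 179.0, 34.9, 43.9] ((563.143310546875, -406.97747802734375), (141.0658416748047, 58.7192268371582), 32.41616439819336) [[488.0, -420.0], [519.0, -470.0], [638.0, -394.0], [607.0, -344.0]]
[ 0.51782177 -0.23381978  0.00818739] [-0.09996539  1.08767167 -0.42761231]
```

View pics/t2.png

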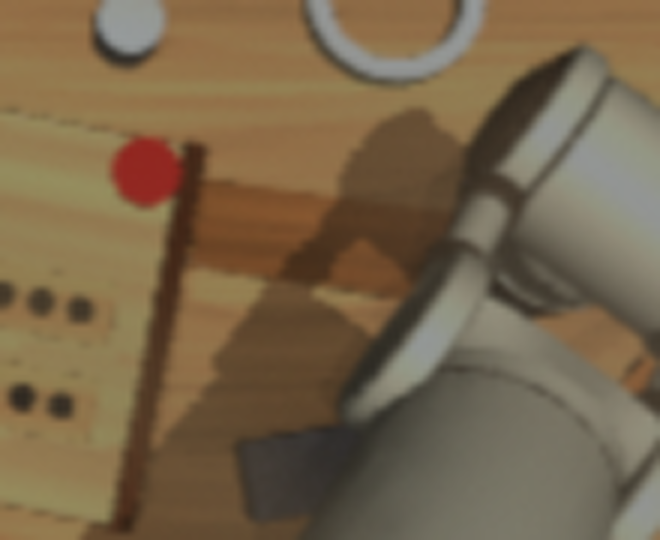

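The wedge has moved about 29 mm, its tip is just under the box edge, and the line still needs about 9 mm towards +x. I continue obliquely.

```bash
python3 -m inch '[{"hand":1,"tx":4,"ty":1,"tz":0,"wx":0,"wy":0,"wz":0},{"hand":1,"tx":8,"ty":2,"tz":0,"wx":0,"wy":0,"wz":0},{"hand":1,"tx":12,"ty":3,"tz":0,"wx":0,"wy":0,"wz":0},{"hand":1,"tx":16,"ty":4,"tz":0,"wx":0,"wy":0,"wz":0},{"hand":1,"tx":20,"ty":5,"tz":0,"wx":0,"wy":0,"wz":0},{"hand":1,"tx":24,"ty":6,"tz":0,"wx":0,"wy":0,"wz":0},{"hand":1,"tx":28,"ty":7,"tz":0,"wx":0,"wy":0,"wz":0},{"hand":1,"tx":32,"ty":8,"tz":0,"wx":0,"wy":0,"wz":0},{"hand":1,"tx":34,"ty":8,"tz":0,"wx":0,"wy":0,"wz":0},{"hand":1,"tx":34,"ty":8,"tz":0,"wx":0,"wy":0,"wz":0}]'
python3 - <<'E'
from h import *
o=observe();W=np.eye(4);W[:3,:3]=o["eef_rot"];W[:3,3]=o["position"]
im=get_image("wrist");im["T"]=W@im["tool_from_camera"]
cv2.imwrite("pics/w3.png",im["frame"][:,:,::-1])
for r in (150,200,240,260): print(r,[(c,world(im,r,c).round(3).tolist()) for c in (290,320,350)])
E
```

```text
time: 9.52
position: [0.5317, -0.2019, 0.0083]
eef_rot: [[0.174, 0.985, -0.0], [0.985, -0.174, 0.0], [0.0, -0.0, -1.0]]
ft_force: [1.1, -0.8, 0.3]
finger_gap: -0.0003
gripper_force: 0.0
150 [(290, [0.528, -0.144, 0.015]), (320, [0.542, -0.146, 0.016]), (350, [0.555, -0.149, 0.015])]
200 [(290, [0.524, -0.166, 0.018]), (320, [0.538, -0.168, 0.02]), (350, [0.551, -0.171, 0.018])]
240 [(290, [0.52, -0.185, 0.021]), (320, [0.534, -0.187, 0.022]), (350, [0.548, -0.189, 0.022])]
260 [(290, [0.514, -0.206, 0.001]), (320, [0.533, -0.192, 0.032]), (350, [0.547, -0.213, -0.001])]
```

View pics/w3.png

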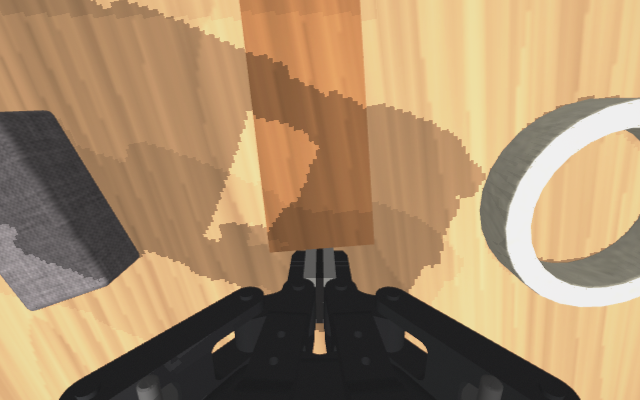

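The wrist view shows the wedge centred on the fingers (blunt end at row 247, cols 269–374), turned about 5° anticlockwise. The foot should sit about 7 mm off the wedge's axis, which is well inside tolerance. I push on gently.

```bash
python3 -m inch '[{"hand":1,"tx":2,"ty":0,"tz":0,"wx":0,"wy":0,"wz":0},{"hand":1,"tx":4,"ty":0,"tz":0,"wx":0,"wy":0,"wz":0},{"hand":1,"tx":6,"ty":0,"tz":0,"wx":0,"wy":0,"wz":0},{"hand":1,"tx":8,"ty":0,"tz":0,"wx":0,"wy":0,"wz":0},{"hand":1,"tx":8,"ty":0,"tz":0,"wx":0,"wy":0,"wz":0}]'
python3 -m inch '[{"hand":1,"tx":1,"ty":0,"tz":0,"wx":0,"wy":0,"wz":0},{"hand":1,"tx":2,"ty":0,"tz":0,"wx":0,"wy":0,"wz":0},{"hand":1,"tx":2,"ty":0,"tz":0,"wx":0,"wy":0,"wz":0}]'
```

```text
time: 10.2
position: [0.5331, -0.1939, 0.0083]
eef_rot: [[0.174, 0.985, -0.0], [0.985, -0.174, 0.0], [0.0, -0.0, -1.0]]
ft_force: [-0.0, 0.0, -0.1]
finger_gap: -0.0001
gripper_force: 0.0
time: 10.58
position: [0.5334, -0.1921, 0.0083]
eef_rot: [[0.174, 0.985, -0.0], [0.985, -0.174, 0.0], [0.0, -0.0, -1.0]]
ft_force: [0.5, -0.2, 0.4]
finger_gap: -0.0001
gripper_force: 0.1
```

```bash
python3 -m inch '[{"hand":1,"tx":1,"ty":0,"tz":0,"wx":0,"wy":0,"wz":0},{"hand":1,"tx":2,"ty":0,"tz":0,"wx":0,"wy":0,"wz":0},{"hand":1,"tx":2,"ty":0,"tz":0,"wx":0,"wy":0,"wz":0}]'
```

```text
time: 10.95
position: [0.5338, -0.1901, 0.0083]
eef_rot: [[0.174, 0.985, -0.0], [0.985, -0.174, 0.0], [0.0, -0.0, -1.0]]
ft_force: [-0.1, -0.0, -0.5]
finger_gap: -0.0
gripper_force: 0.1
```

```bash
python3 -m inch '[{"hand":1,"tx":1,"ty":0,"tz":0,"wx":0,"wy":0,"wz":0},{"hand":1,"tx":2,"ty":0,"tz":0,"wx":0,"wy":0,"wz":0},{"hand":1,"tx":2,"ty":0,"tz":0,"wx":0,"wy":0,"wz":0}]'
```

```text
time: 11.32
position: [0.5341, -0.1881, 0.0083]
eef_rot: [[0.174, 0.985, -0.0], [0.985, -0.174, 0.0], [0.0, -0.0, -1.0]]
ft_force: [0.1, 0.4, 0.0]
finger_gap: 0.0002
gripper_force: 0.0
```

```bash
python3 -m inch '[{"hand":1,"tx":1,"ty":0,"tz":0,"wx":0,"wy":0,"wz":0},{"hand":1,"tx":2,"ty":0,"tz":0,"wx":0,"wy":0,"wz":0},{"hand":1,"tx":2,"ty":0,"tz":0,"wx":0,"wy":0,"wz":0}]'
```

```text
time: 11.7
position: [0.5345, -0.1862, 0.0083]
eef_rot: [[0.174, 0.985, -0.0], [0.985, -0.174, 0.0], [0.0, -0.0, -1.0]]
ft_force: [-0.1, 0.5, 0.4]
finger_gap: -0.0003
gripper_force: 0.0
```

```bash
python3 -m inch '[{"hand":1,"tx":1,"ty":0,"tz":0,"wx":0,"wy":0,"wz":0},{"hand":1,"tx":2,"ty":0,"tz":0,"wx":0,"wy":0,"wz":0},{"hand":1,"tx":2,"ty":0,"tz":0,"wx":0,"wy":0,"wz":0}]'
```

```text
time: 12.08
position: [0.5348, -0.1842, 0.0083]
eef_rot: [[0.174, 0.985, -0.0], [0.985, -0.174, 0.0], [0.0, -0.0, -1.0]]
ft_force: [0.4, 0.3, 0.1]
finger_gap: 0.0003
gripper_force: 0.0
```

```bash
python3 -m inch '[{"hand":1,"tx":1,"ty":0,"tz":0,"wx":0,"wy":0,"wz":0},{"hand":1,"tx":2,"ty":0,"tz":0,"wx":0,"wy":0,"wz":0},{"hand":1,"tx":3,"ty":0,"tz":0,"wx":0,"wy":0,"wz":0},{"hand":1,"tx":3,"ty":0,"tz":0,"wx":0,"wy":0,"wz":0}]'
```

```text
time: 12.58
position: [0.5353, -0.1813, 0.0083]
eef_rot: [[0.174, 0.985, 0.0], [0.985, -0.174, 0.0], [0.0, -0.0, -1.0]]
ft_force: [-0.7, -0.1, 0.2]
finger_gap: 0.0002
gripper_force: 0.0
```

```bash
python3 -m inch '[{"hand":1,"tx":1,"ty":0,"tz":0,"wx":0,"wy":0,"wz":0},{"hand":1,"tx":2,"ty":0,"tz":0,"wx":0,"wy":0,"wz":0},{"hand":1,"tx":2,"ty":0,"tz":0,"wx":0,"wy":0,"wz":0}]'
```

```text
time: 12.95
position: [0.5357, -0.1795, 0.0083]
eef_rot: [[0.174, 0.985, 0.0], [0.985, -0.174, -0.0], [-0.0, 0.0, -1.0]]
ft_force: [0.6, -1.0, -0.2]
finger_gap: -0.0001
gripper_force: 0.7
```

Run:
```python
from h import *
o=observe();W=np.eye(4);W[:3,:3]=o["eef_rot"];W[:3,3]=o["position"]
im=get_image("wrist");im["T"]=W@im["tool_from_camera"]
cv2.imwrite("pics/w4.png",im["frame"][:,:,::-1]);print(o["ft_force"])
for r in (235,245,250): print(r,[(c,world(im,r,c).round(3).tolist()) for c in (280,350,370)])
```

```text
[ 0.5508564  -0.95921558 -0.16457893]
235 [(280, [0.52, -0.16, 0.02]), (350, [0.553, -0.165, 0.02]), (370, [0.562, -0.167, 0.021])]
245 [(280, [0.519, -0.164, 0.022]), (350, [0.552, -0.17, 0.022]), (370, [0.561, -0.172, 0.021])]
250 [(280, [0.519, -0.167, 0.021]), (350, [0.552, -0.185, -0.001]), (370, [0.563, -0.186, 0.0])]
```

View pics/w4.png

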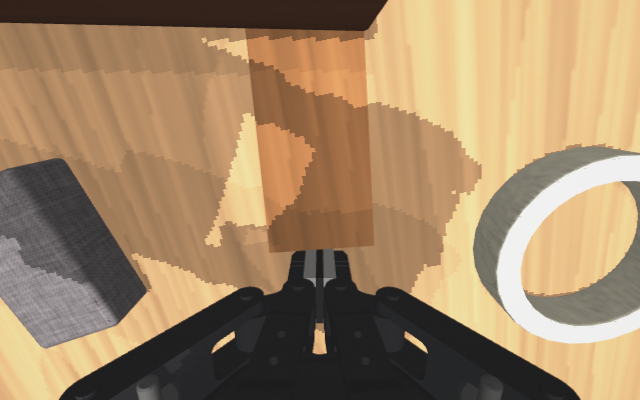

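The wedge is still flush and centred on the fingers (blunt end at row 248, cols 269–374), and its tip is well under the box. Force is just beginning to show, so I keep inching.

```bash
python3 -m inch '[{"hand":1,"tx":1,"ty":0,"tz":0,"wx":0,"wy":0,"wz":0},{"hand":1,"tx":2,"ty":0,"tz":0,"wx":0,"wy":0,"wz":0},{"hand":1,"tx":2,"ty":0,"tz":0,"wx":0,"wy":0,"wz":0}]'
```

```text
time: 13.38
position: [0.5361, -0.1778, 0.0084]
eef_rot: [[0.174, 0.985, 0.0], [0.985, -0.174, -0.001], [-0.001, 0.0, -1.0]]
ft_force: [-1.1, -3.6, -0.5]
finger_gap: 0.0002
gripper_force: 2.0
```

```bash
python3 -m inch '[{"hand":1,"tx":1,"ty":0,"tz":0,"wx":0,"wy":0,"wz":0},{"hand":1,"tx":1,"ty":0,"tz":0,"wx":0,"wy":0,"wz":0}]'
```

```text
time: 13.62
position: [0.5362, -0.1769, 0.0084]
eef_rot: [[0.174, 0.985, 0.0], [0.985, -0.174, -0.001], [-0.001, 0.0, -1.0]]
ft_force: [-0.2, -4.9, -0.6]
finger_gap: 0.0003
gripper_force: 2.5
```

```bash
python3 -m inch '[{"hand":1,"tx":1,"ty":0,"tz":0,"wx":0,"wy":0,"wz":0},{"hand":1,"tx":1,"ty":0,"tz":0,"wx":0,"wy":0,"wz":0}]'
```

```text
time: 13.88
position: [0.5364, -0.1763, 0.0084]
eef_rot: [[0.174, 0.985, 0.0], [0.985, -0.174, -0.001], [-0.001, 0.0, -1.0]]
ft_force: [-1.3, -6.0, -1.3]
finger_gap: 0.0001
gripper_force: 3.1
```

```bash
python3 -m inch '[{"hand":1,"tx":1,"ty":0,"tz":0,"wx":0,"wy":0,"wz":0},{"hand":1,"tx":1.5,"ty":0,"tz":0,"wx":0,"wy":0,"wz":0},{"hand":1,"tx":1.5,"ty":0,"tz":0,"wx":0,"wy":0,"wz":0}]'
```

```text
time: 14.25
position: [0.5367, -0.1754, 0.0085]
eef_rot: [[0.174, 0.985, 0.0], [0.985, -0.174, -0.002], [-0.002, 0.001, -1.0]]
ft_force: [-1.7, -8.9, -1.1]
finger_gap: 0.0001
gripper_force: 4.1
```

Snug at about 9 N. I back off, rise and return over the disc.

```bash
python3 -m inch '[{"hand":1,"tx":-8,"ty":0,"tz":0,"wx":0,"wy":0,"wz":0},{"hand":1,"tx":-25,"ty":0,"tz":0,"wx":0,"wy":0,"wz":0},{"hand":1,"tx":-30,"ty":0,"tz":-40,"wx":0,"wy":0,"wz":0},{"hand":1,"tx":-30,"ty":0,"tz":-100,"wx":0,"wy":0,"wz":0},{"hand":1,"tx":-30,"ty":0,"tz":-145,"wx":0,"wy":0,"wz":0},{"hand":1,"tx":20,"ty":-2,"tz":-145,"wx":0,"wy":0,"wz":0},{"hand":1,"tx":75,"ty":-4,"tz":-145,"wx":0,"wy":0,"wz":0},{"hand":1,"tx":126,"ty":-5,"tz":-145,"wx":0,"wy":0,"wz":0},{"hand":1,"tx":126,"ty":-5,"tz":-145,"wx":0,"wy":0,"wz":0},{"hand":1,"tx":126,"ty":-5,"tz":-145,"wx":0,"wy":0,"wz":0}]'
python3 - <<'E'
from h import *
o=observe();print(o["position"])
im=get_image("top");f=im["frame"];hsv=cv2.cvtColor(f,cv2.COLOR_RGB2HSV)
K=im["K"];T=im["extrinsics"];d=im["z_map"];v,u=np.mgrid[:400,:640]
P=np.stack([(u-K[0,2])/K[0,0]*d,(v-K[1,2])/K[1,1]*d,d],-1)@T[:3,:3].T+T[:3,3]
for t in trace("wedge","top"):
    q=P[t["region"]&(d>0)];q=q[(q[:,2]<.035)]
    if len(q)<20: continue
    r=cv2.minAreaRect(q[:,:2].astype(np.float32)*1000);print(round(t["score"],2),r,cv2.boxPoints(r).round().tolist())
E
```

```text
time: 15.5
position: [0.5537, -0.0497, 0.1533]
eef_rot: [[0.174, 0.985, -0.0], [0.985, -0.174, -0.0], [-0.0, -0.0, -1.0]]
ft_force: [0.0, 0.0, -0.1]
finger_gap: -0.0002
gripper_force: 0.0
[ 0.55366994 -0.04971093  0.15330105]
0.71 ((534.1572265625, -108.09774780273438), (53.314659118652344, 36.97105026245117), 88.3078384399414) [[515.0, -134.0], [552.0, -135.0], [553.0, -82.0], [516.0, -81.0]]
0.65 ((416.3185119628906, -308.1205139160156), (34.014610290527344, 97.65797424316406), 45.77698516845703) [[369.0, -286.0], [439.0, -354.0], [463.0, -330.0], [393.0, -262.0]]
0.6 ((560.3073120117188, -403.4847412109375), (142.03358459472656, 51.0537109375), 31.973793029785156) [[487.0, -419.0], [514.0, -463.0], [634.0, -388.0], [607.0, -344.0]]
```

Now the firm press, with the contact expected at tz of about 50.

```bash
python3 -m inch '[{"hand":1,"tx":0,"ty":0,"tz":25,"wx":0,"wy":0,"wz":0},{"hand":1,"tx":0,"ty":0,"tz":43,"wx":0,"wy":0,"wz":0},{"hand":1,"tx":0,"ty":0,"tz":47,"wx":0,"wy":0,"wz":0},{"hand":1,"tx":0,"ty":0,"tz":49,"wx":0,"wy":0,"wz":0},{"hand":1,"tx":0,"ty":0,"tz":50,"wx":0,"wy":0,"wz":0},{"hand":1,"tx":0,"ty":0,"tz":51,"wx":0,"wy":0,"wz":0},{"hand":1,"tx":0,"ty":0,"tz":51,"wx":0,"wy":0,"wz":0}]'
```

```text
time: 16.48
position: [0.5539, -0.0491, 0.1027]
eef_rot: [[0.174, 0.985, 0.001], [0.985, -0.174, -0.0], [-0.0, 0.001, -1.0]]
ft_force: [0.1, -0.1, -0.1]
finger_gap: 0.0002
gripper_force: 0.2
```

```bash
python3 -m inch '[{"hand":1,"tx":0,"ty":0,"tz":1,"wx":0,"wy":0,"wz":0},{"hand":1,"tx":0,"ty":0,"tz":1,"wx":0,"wy":0,"wz":0}]'
```

```text
time: 16.73
position: [0.5541, -0.0491, 0.1026]
eef_rot: [[0.174, 0.985, 0.001], [0.985, -0.174, -0.0], [-0.0, 0.001, -1.0]]
ft_force: [-2.2, 0.2, 6.0]
finger_gap: -0.0002
gripper_force: 3.4
```

```bash
python3 -m inch '[{"hand":1,"tx":0,"ty":0,"tz":0.7,"wx":0,"wy":0,"wz":0},{"hand":1,"tx":0,"ty":0,"tz":0.7,"wx":0,"wy":0,"wz":0},{"hand":1,"tx":0,"ty":0,"tz":0.7,"wx":0,"wy":0,"wz":0},{"hand":1,"tx":0,"ty":0,"tz":0.7,"wx":0,"wy":0,"wz":0},{"hand":1,"tx":0,"ty":0,"tz":0.7,"wx":0,"wy":0,"wz":0}]'
```

```text
time: 17.35
position: [0.5542, -0.0492, 0.1025]
eef_rot: [[0.174, 0.985, 0.001], [0.985, -0.174, -0.0], [-0.0, 0.001, -1.0]]
ft_force: [-4.4, 1.2, 10.1]
finger_gap: -0.0002
gripper_force: 5.3
```

It stood solid: 10 N moved the disc only 0.2 mm. I lift clear and give the wedge one gentle nudge to check that it is still snug.

```bash
python3 -m inch '[{"hand":1,"tx":0,"ty":0,"tz":-5,"wx":0,"wy":0,"wz":0},{"hand":1,"tx":0,"ty":0,"tz":-45,"wx":0,"wy":0,"wz":0},{"hand":1,"tx":-55,"ty":2,"tz":-50,"wx":0,"wy":0,"wz":0},{"hand":1,"tx":-110,"ty":4,"tz":-50,"wx":0,"wy":0,"wz":0},{"hand":1,"tx":-158,"ty":5,"tz":-50,"wx":0,"wy":0,"wz":0},{"hand":1,"tx":-158,"ty":5,"tz":-50,"wx":0,"wy":0,"wz":0},{"hand":1,"tx":-158,"ty":5,"tz":0,"wx":0,"wy":0,"wz":0},{"hand":1,"tx":-158,"ty":5,"tz":50,"wx":0,"wy":0,"wz":0},{"hand":1,"tx":-158,"ty":5,"tz":80,"wx":0,"wy":0,"wz":0},{"hand":1,"tx":-158,"ty":5,"tz":91,"wx":0,"wy":0,"wz":0},{"hand":1,"tx":-158,"ty":5,"tz":92,"wx":0,"wy":0,"wz":0},{"hand":1,"tx":-158,"ty":5,"tz":92,"wx":0,"wy":0,"wz":0}]'
python3 -m inch '[{"hand":1,"tx":8,"ty":0,"tz":0,"wx":0,"wy":0,"wz":0},{"hand":1,"tx":16,"ty":0,"tz":0,"wx":0,"wy":0,"wz":0},{"hand":1,"tx":23,"ty":0,"tz":0,"wx":0,"wy":0,"wz":0},{"hand":1,"tx":26,"ty":0,"tz":0,"wx":0,"wy":0,"wz":0},{"hand":1,"tx":28,"ty":0,"tz":0,"wx":0,"wy":0,"wz":0},{"hand":1,"tx":28,"ty":0,"tz":0,"wx":0,"wy":0,"wz":0}]'
```

```text
time: 18.85
position: [0.5324, -0.206, 0.0102]
eef_rot: [[0.174, 0.985, 0.002], [0.985, -0.174, -0.002], [-0.001, 0.003, -1.0]]
ft_force: [0.2, -0.4, 0.2]
finger_gap: -0.0001
gripper_force: 0.0
time: 19.6
position: [0.5359, -0.1779, 0.0086]
eef_rot: [[0.174, 0.985, -0.0], [0.985, -0.174, 0.0], [-0.0, -0.0, -1.0]]
ft_force: [0.0, -0.2, -0.7]
finger_gap: 0.0001
gripper_force: 0.0
```

```bash
python3 -m inch '[{"hand":1,"tx":1,"ty":0,"tz":0,"wx":0,"wy":0,"wz":0},{"hand":1,"tx":2,"ty":0,"tz":0,"wx":0,"wy":0,"wz":0},{"hand":1,"tx":3,"ty":0,"tz":0,"wx":0,"wy":0,"wz":0},{"hand":1,"tx":3,"ty":0,"tz":0,"wx":0,"wy":0,"wz":0}]'
```

```text
time: 20.1
position: [0.5364, -0.1755, 0.0086]
eef_rot: [[0.174, 0.985, -0.0], [0.985, -0.174, -0.001], [-0.001, 0.0, -1.0]]
ft_force: [-1.0, -2.6, -0.9]
finger_gap: 0.0001
gripper_force: 1.7
```

```bash
python3 -m inch '[{"hand":1,"tx":1,"ty":0,"tz":0,"wx":0,"wy":0,"wz":0},{"hand":1,"tx":1.8,"ty":0,"tz":0,"wx":0,"wy":0,"wz":0},{"hand":1,"tx":1.8,"ty":0,"tz":0,"wx":0,"wy":0,"wz":0}]'
```

```text
time: 20.48
position: [0.5369, -0.1752, 0.0089]
eef_rot: [[0.174, 0.985, 0.0], [0.985, -0.174, -0.003], [-0.003, 0.001, -1.0]]
ft_force: [-1.8, -8.4, -2.2]
finger_gap: 0.0004
gripper_force: 4.3
```

The wedge has held its place at 8.4 N, so it is snug. I back off and rise clear.

```bash
python3 -m inch '[{"hand":1,"tx":-8,"ty":0,"tz":0,"wx":0,"wy":0,"wz":0},{"hand":1,"tx":-25,"ty":0,"tz":0,"wx":0,"wy":0,"wz":0},{"hand":1,"tx":-35,"ty":0,"tz":-40,"wx":0,"wy":0,"wz":0},{"hand":1,"tx":-40,"ty":0,"tz":-100,"wx":0,"wy":0,"wz":0},{"hand":1,"tx":-50,"ty":0,"tz":-150,"wx":0,"wy":0,"wz":0},{"hand":1,"tx":-100,"ty":0,"tz":-190,"wx":0,"wy":0,"wz":0},{"hand":1,"tx":-140,"ty":0,"tz":-200,"wx":0,"wy":0,"wz":0},{"hand":1,"tx":-140,"ty":0,"tz":-200,"wx":0,"wy":0,"wz":0},{"hand":1,"tx":-140,"ty":0,"tz":-200,"wx":0,"wy":0,"wz":0}]'
python3 - <<'E'
from h import *
im=get_image("scene");cv2.imwrite("pics/end.png",cv2.resize(im["frame"][120:300,100:460,::-1],None,fx=2.2,fy=2.2))
E
```

```text
time: 21.6
position: [0.5119, -0.3107, 0.2078]
eef_rot: [[0.175, 0.985, -0.001], [0.985, -0.175, 0.002], [0.002, -0.001, -1.0]]
ft_force: [1.1, 0.6, 0.0]
finger_gap: -0.0002
gripper_force: 0.0
```

View pics/end.png

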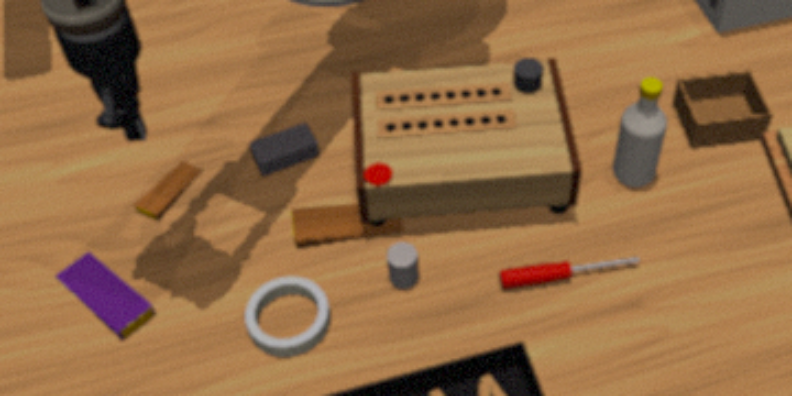

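The picture shows the wedge (crop pixels about 295–400, 225) under the short foot at (375, 215). The box is in place, the bystanders are undisturbed and the arm is clear.

```bash
python3 -c "
from workcell import *
print(close_job())"
```

```text
the job is handed in; nothing more can be done
None
```

The job is handed in, with no verdict returned: the box rocked on the first press, the wedge is snug under the short foot at about 9 N, a 10 N press then moved the disc only about 0.2 mm, and the arm finished clear.

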